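Reset the paired overheat cut-outs of a duct heater

ROBOT

A 6-joint arm with a two-finger parallel gripper is mounted at the origin on the work surface. World frame = base frame: x ahead of the robot, y to its left, z up, the work surface at z = 0. Lengths are in m, angles in rad, forces in N, time in s.
With the tool pointing down it reaches from about 0.25 to 0.775 m from the base axis. Payload 4 kg.
Tool frame: the origin (TCP) lies on the centre line of the jaws, within the pads' length; the fingertips stand 8 mm ahead of it and the grasp point (between the pads) lies 11 mm behind it; z points along the fingers, y is the direction in which the jaws open and shut (so a half turn about z gives the same grasp; the last joint's range is limited). The gripper opens to 94 mm and grips with 3 to 60 N. Pads are 16 mm wide; open, the fingers measure 119 mm over their backs; the gripper's body (75 mm by 177 mm) begins 78 mm behind the grasp point.
Start: joints at [1.238, 0.087, 1.371, -0, 1.684, -0.103], TCP at [0.125, 0.536, 0.214] pointing down, gripper open.
Joint ranges: [-3.1, 3.1], [-0.76, 2.03], [0.27, 2.55], [-1.08, 4.22], [0.17, 2.65], [-2.57, 2.57]. Speed limits (rad/s): [2.79, 2.79, 3.14, 3.14, 3.14, 3.14].

INTERFACE

Orientations are given as [roll, pitch, yaw] about the fixed x, y, z axes, in that order (R = Rz(yaw) Ry(pitch) Rx(roll)).
In Python, from bench import * gives the robot as it stands.
- The arm moves only by the tool step_arm, never from a script. Its argument "steps" is a list of rows, each an object of numbers: "jaw": the opening, from 0 (shut) to 1 (fully open); "tx", "ty", "tz": the shift along the tool's x, y, z in m; "ax", "ay", "az": the turn, a rotation vector about the tool's x, y, z in rad. In form: [{"jaw": .., "tx": .., "ty": .., "tz": .., "ax": .., "ay": .., "az": ..}, ...]. A call has 1 to 8 rows; each row is the pose to reach, as a shift and turn from the pose measured when the call began, along the tool's axes at that moment; what a row does not reach only later rows make up. A row lasts 1/10 s, in which the tool goes at most 50 mm and 8.59 degrees, less where a joint would pass 70% of its speed; a pose out of reach is approached as far as the arm can. A call with a gripper value outside its range is refused whole. The fingers move at their own pace and stop on an object; the grip force is fixed at half the most. Time passes only in rows, so rows that repeat a pose let the fingers close. It gives the time, the measured TCP pose, the force and the opening at its end, in the units of the state.
- get_obs(): the state, without advancing time (a new reading comes with each control period).
- snapshot(name): name is "side" or "top"; returns (picture, depth): 384x512x3 uint8, red, green, blue; 384x512 float32, m along the optical axis (not along the pixel's ray), 0 where there is no reading.
- camera_model(name): a dict with "intrinsics" (3x3 intrinsics, pixels), "k1" (the pictures are not rectified: a ray, as slopes to the right and down, at radius r is drawn at 1 + k1 r^2 times it, then the intrinsics apply), "origin" and "orientation" of the camera in the world. Camera axes: x right, y down, z forward; pixel columns grow to the right and rows downward; lengths in m; the calibration is good to about 2 mm. A picture is of the moment at which its call begins. camera_model takes no time and is no camera call.
- close_job(): hands the job in, once; it reports no verdict.
Trained networks look in the newest picture that a camera, given by its name, has taken for a name from the list of things; names that differ only in an ending like _2 or _b are one class to them, and where a whole thing is asked for, a point or a joint stands for the part that bears it (a point fixed in the world has none). Each returns a list of dicts, best first, with "confidence" (0 to 1); they miss things now and then, are a little off and sometimes report something else, mostly with a low value. They report only what shows in the picture. A call takes as long as a camera call.
- silhouettes(camera, query): "pixels" (384x512 bool, what is visible of it) and "rect" ([left, top, right, bottom] in pixels, round what is visible of it).
The state is a dict: "time": time; "joint_positions": joint angles; "qvel": joint speeds; "joint_torque": joint torques, N m; "tool_pos": TCP position; "ee_rot": TCP orientation; "wrist_force": force on the tool from outside, world axes, zero at the start; "wrist_torque": the same for the moment, N m; "width": finger opening in m.
Only numpy, scipy, OpenCV 4.12 (cv2) and the standard library are available. Lean on these libraries where they do the work, as an engineer would, in place of code of your own. Each camera call takes 0.05 s, during which the arm holds its last target. There are 200 camera calls.

TASK

The heater has tripped on overheat: clear the lockout by pressing the two round reset buttons on its control box fully in, one fingertip on each and both together, holding them down for three seconds, then let both spring up and move clear. Never push one in without the other, leave the mushroom stop and the selector as they are, and do not pick up or shift any of the loose things lying about.

Things in the scene. Friction and masses are not known exactly. Their poses are not given: they have to be found in the camera images.
- heater: Black sheet-metal duct heater fixed to the bench, casing 320 (x) x 260 (y) mm, roof 140 mm above the bench, louvred outlet at its +x end. Origin: centre of its underside, on the bench; z up, x along the air flow (away from the robot at yaw 0), y across. A flat black control box stands on the end of the roof nearer the robot.
- lid_mid (a point): Centre of the control box's flat bare-metal lid (170 x 200 mm, 195 mm above the bench), at heater x = -65 mm; heater axes. Row nearer the robot, 50 mm from here (heater x = -115): only the two reset buttons, at y = +30 and -30. Farther row (heater x = -30), from +y to -y: selector switch (y = 68), two fixed domed lamps 18 mm high (y = 22, -22), mushroom stop (y = -68).
- pair_mid (a point): Point midway between the two reset buttons, at the height of their tops when out (213 mm above the bench). Fixed to the heater, same axes: y runs from the right button to the left one.
- reset_left_top (a point): Centre of the flat top of the left (heater +y) reset button; it sinks with the button. The button is a plain black round cap, 26 mm across, standing 18 mm above the lid when out and 12 mm when fully in, in a fixed steel collar 31 mm across and 5 mm high. Same axes as the heater.
- reset_right_top (a point): The same for the right (heater -y) reset button, identical, 60 mm from the left one.
- reset_left (a joint): Travel of the left reset button, m: 0 out, 0.006 fully in (hard stop). A spring pushes it back: about 1.5 N to start, 5 N fully in.
- reset_right (a joint): Travel of the right reset button, the same.
- stop (a joint): Travel of the mushroom stop button, m: 0 out, 0.006 in. Red mushroom head 39 mm across, its top 30.5 mm above the lid. Not to be pressed.
- selector_tip (a point): Pointer end of the black selector switch: a 25 x 8 mm bar grip, its top 25 mm above the lid, that turns about an upright axis. Stands at any angle within 0.7 rad of heater x. Not to be turned.
- thermostat: Loose cream room thermostat, 75 x 105 x 30 mm with a dial on its face, lying on the heater's roof beyond the control box. Origin: centre of its underside.
- screwdriver: Loose screwdriver with black handle, 160 mm long, 26 mm thick, lying on the bench beside the heater. Origin: under its middle.
- tape: Loose roll of tape, 100 mm across, 40 mm high, lying flat on the bench beside the heater. Origin: centre of its underside.
- spray: Loose metal spray can, 52 mm across, 160 mm tall, standing on the bench beside the heater. Origin: centre of its underside.

How it is judged:
On the way:
1. both reset buttons fully in together under the fingers, held about three seconds (value of joint each of reset_left, reset_right above 0.0045 m and contact force between the fingers and heater above 5 N), for 2.6 s.
At the end, for the whole second after the job is handed in: After both buttons were in by more than 4.5 mm of their 6 mm together for 2.6 s without a break: both have sprung out again (less than 1 mm in), the stop is out, the selector pointer is within 4 mm of where it stood, and each loose thing within 12 mm of where it lay (value of joint each of reset_left, reset_right, stop below 0.001 m and distance of selector_tip from where it was at the start of the episode below 0.004 m and distance of each of thermostat, screwdriver, tape, spray from where it was at the start of the episode below 0.012 m); the robot touches nothing.
It fails at once if one reset button was pushed in (over 4.5 mm) while the other was out (under 1.5 mm) ((value of joint reset_left above 0.0045 m and value of joint reset_right below 0.0015 m) or (value of joint reset_right above 0.0045 m and value of joint reset_left below 0.0015 m)).
It fails at once if the mushroom stop was pressed (over 2 mm) (value of joint stop above 0.002 m).
It fails at once if the selector was turned (pointer moved over 4 mm) (distance of selector_tip from where it was at the start of the episode above 0.004 m).
It fails at once if a loose thing was lifted, carried or shifted (over 12 mm) (distance of any of thermostat, screwdriver, tape, spray from where it was at the start of the episode above 0.012 m).
It also fails if it takes over 35 s, if anything falls off the work surface, if the arm or the gripper's body presses on something with over 40 N, if the wrist force passes 120 N, or if a joint passes its speed limit or range.

## Working session

There is one attempt and no reset: what is moved stays moved. The work goes in short steps, Python scripts to look and compute and a tool call to move; the robot and the scene stay as the last step left them, time stands still between calls to the robot, and variables do not carry over. Pictures are saved under pics/ and viewed, about 8 in all and at most 12, crops included, and the job is handed in when it is done.

Besides the shell and the picture viewer there is one more tool, called after "Request:" as a command line: name --argument value ..., lists and objects as JSON in quotes. step_arm: Moves the arm, as the interface text tells. Its arguments: {"type":"object","properties":{"steps":{"type":"array"}},"required":["steps"]}

```bash
mkdir -p pics
cat > h.py <<'E'
from bench import *
import numpy as np, cv2
from scipy.spatial.transform import Rotation as R
def cloud(name,d):
    m=camera_model(name);K=np.array(m["intrinsics"]);k=m["k1"]
    v,u=np.mgrid[:384,:512]
    xd=(u-K[0,2])/K[0,0];yd=(v-K[1,2])/K[1,1]
    x,y=xd.copy(),yd.copy()
    for _ in range(8):
        s=1+k*(x*x+y*y);x=xd/s;y=yd/s
    P=np.stack([x*d,y*d,d],-1)
    o=np.array(m["orientation"]);Rm=o if o.shape==(3,3) else (R.from_euler('xyz',o).as_matrix() if o.size==3 else R.from_quat(o).as_matrix())
    return P@Rm.T+np.array(m["origin"])
E
python3 - <<'E'
from h import *
ims=[]
for n in("top","side"):
    p,d=snapshot(n);np.savez(f"{n}0.npz",p=p,d=d);ims.append(p);m=camera_model(n);print(n,m["origin"],m["orientation"],m["intrinsics"],m["k1"])
    P=cloud(n,d)
    for q in("reset_left","reset_left_top","stop","heater","lid_mid","selector_tip"):
        for r in silhouettes(n,q)[:3]:
            mk=r["pixels"]&(d>0);print(q,round(r["confidence"],2),r["rect"],np.median(P[mk],0).round(4) if mk.any() else None)
    cv2.imwrite(f"pics/{n}0.png",cv2.resize(p[...,::-1],(800,600)))
print(get_obs())
E
```

```text
top [0.45700864 0.09597624 1.53608191] [-3.04769344 -0.01636582 -1.56520641] [[491.09116409   0.         254.69016591]
 [  0.         491.09116409 187.2871247 ]
 [  0.           0.           1.        ]] -0.1168611772652495
reset_left_top 0.4 [228.9, 221.3, 241.3, 230.2] [0.4849 0.126  0.2123]
stop 0.54 [249.9, 169.9, 267.7, 188.4] [0.6005 0.0691 0.2224]
heater 0.66 [169.8, 114.2, 291.4, 251.9] [0.581  0.1315 0.1489]
heater 0.5 [201.4, 195.4, 215.0, 205.3] [0.5469 0.1949 0.21  ]
lid_mid 0.62 [170.7, 118.9, 295.7, 254.5] [0.5806 0.1314 0.1715]
side [0.45897399 0.90354927 0.94545808] [-2.32732216 -0.02085017 -2.98380223] [[403.05590818   0.         256.88882403]
 [  0.         403.05590818 189.33008249]
 [  0.           0.           1.        ]] -0.13790373181249047
reset_left 0.58 [284.6, 190.1, 292.4, 198.0] [0.485  0.1297 0.212 ]
reset_left_top 0.41 [181.0, 165.5, 315.0, 286.4] [0.5744 0.2065 0.1408]
stop 0.74 [256.5, 205.2, 267.4, 217.9] [0.5483 0.1989 0.2106]
stop 0.42 [242.2, 166.0, 258.9, 176.2] [0.6018 0.0769 0.2228]
heater 0.93 [180.6, 164.9, 314.8, 289.2] [0.5757 0.2063 0.140
[... 201 characters left out ...]
2228]
{'time': 0.7, 'joint_positions': array([ 1.23789936e+00,  8.71693932e-02,  1.37065382e+00,  2.22975044e-05,
        1.68361676e+00, -1.03063533e-01]), 'qvel': array([-3.95451065e-05, -9.10612082e-04,  9.62239215e-04,  4.13126918e-04,
       -5.43240185e-04,  1.46491865e-03]), 'joint_torque': array([ 7.49901428e-04, -3.39899325e+01, -3.02520132e+01,  7.20070512e-02,
        2.32704228e-02, -1.39685596e-05]), 'tool_pos': array([0.1252854 , 0.5355699 , 0.21354608]), 'ee_rot': array([ 3.14143850e+00, -6.32919923e-06,  2.91176173e+00]), 'wrist_force': array([-0.23447053, -0.18651231, -0.04409195]), 'wrist_torque': array([-0.02587032,  0.01195917,  0.01283966]), 'width': 0.09383733753759398}
```

View pics/top0.png

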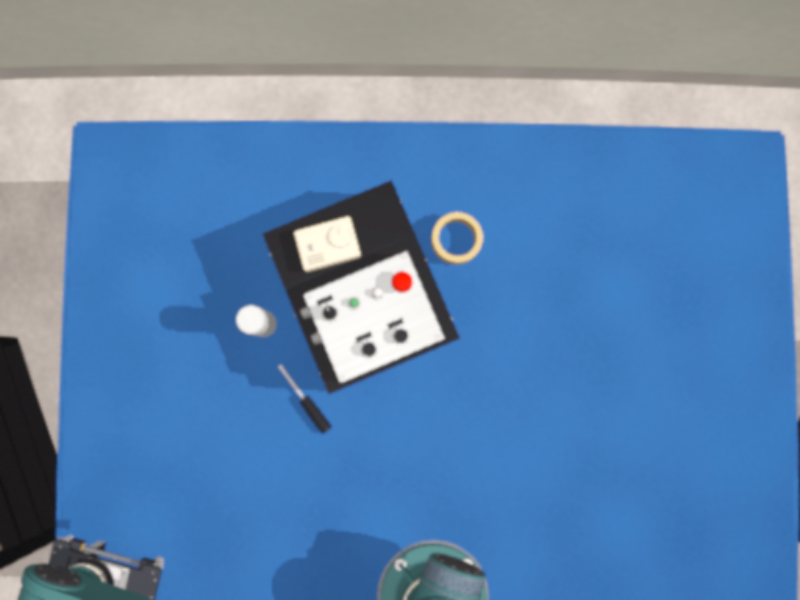

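View pics/side0.png

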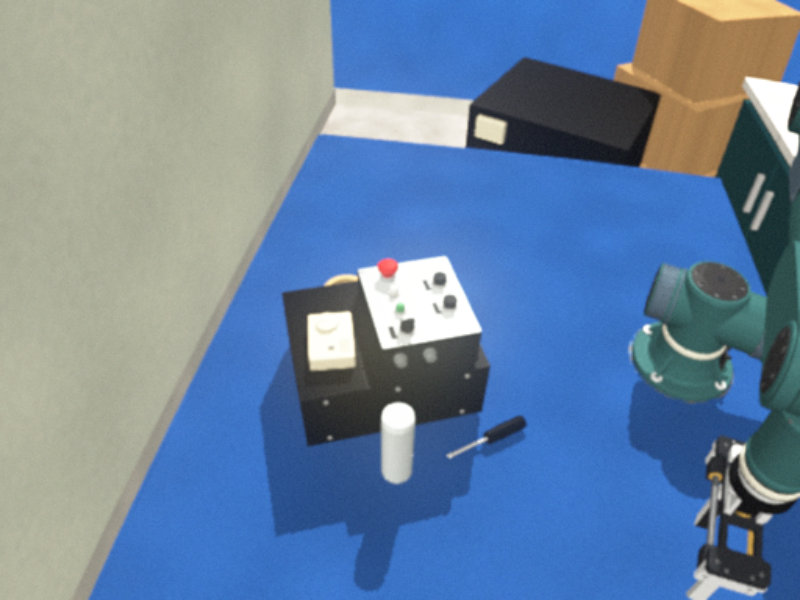

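The top view shows the lid with its buttons at about (368,349) and (400,335), the stop at (401,282) and the selector at (328,312). The side view shows the can and screwdriver on the +y side of the heater. Next I fit the lid rectangle and the caps.

Run:
```python
from h import *
for n in("top","side"):
    f=np.load(f"{n}0.npz");p,d=f["p"].astype(int),f["d"];P=cloud(n,d)
    near=(np.hypot(P[...,0]-.54,P[...,1]-.13)<.2)
    top=near&(P[...,2]>.183)&(P[...,2]<.24)
    lid=top&(p.min(-1)>130)
    print(n,"lid z",np.median(P[lid][:,2]))
    m=camera_model(n)
    # intersect with plane z=h along rays
    o=np.array(m["origin"]);Q=cloud(n,np.ones_like(d))-o
    def at(h): return o+Q*((h-o[2])/Q[...,2:])
    G=at(.195)[...,:2]
    c=cv2.morphologyEx(lid.astype(np.uint8),cv2.MORPH_CLOSE,np.ones((15,15),np.uint8))
    (cx,cy),s,a=cv2.minAreaRect((G[c>0]*1000).astype(np.float32));print("rect",cx,cy,s,a)
    # dark caps
    dark=(top&(p.max(-1)<75)&(P[...,2]>.203)).astype(np.uint8)
    k,l,st,ce=cv2.connectedComponentsWithStats(dark)
    T=at(.213)
    for i in range(1,k):
        if st[i,4]>15: print(st[i],ce[i].round(1),T[l==i].mean(0).round(4),np.median(P[l==i],0).round(4))
    red=near&(p[...,0]>150)&(p[...,1]<70);print("stop",np.mean(at(.222)[red],0).round(4))
f=np.load("top0.npz");cv2.imwrite("pics/c1.png",cv2.resize(f["p"][145:255,180:300,::-1],None,fx=6,fy=5.4,interpolation=cv2.INTER_CUBIC))
```

```text
top lid z 0.19543549039687047
rect 579.6673583984375 136.64215087890625 (253.72637939453125, 202.2006072998047) 23.487462997436523
[208 198   6   5  21] [210.7 200.4] [0.5454 0.1936 0.213 ] [0.5458 0.1923 0.2165]
[254 212   6   6  28] [256.2 214.5] [0.5082 0.0705 0.213 ] [0.5083 0.0711 0.2127]
[233 221   6   5  26] [235.5 223. ] [0.4849 0.1261 0.213 ] [0.485  0.1261 0.2118]
stop [0.6006 0.0695 0.222 ]
side lid z 0.19530936452158643
rect 543.84521484375 119.06166076660156 (167.73362731933594, 202.3808135986328) 23.535568237304688
stop [nan nan nan]
  return _methods._mean(a, axis=axis, dtype=dtype,
  ret = um.true_divide(
```

View pics/c1.png

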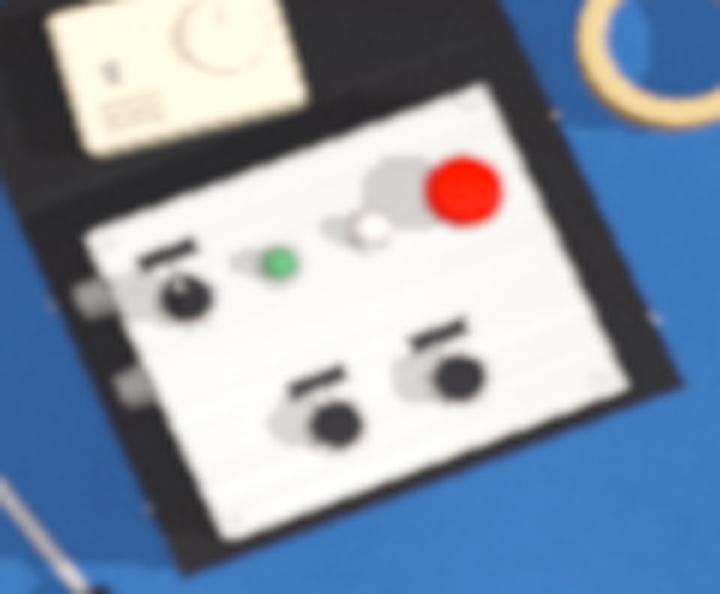

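Request:
step_arm --steps '[{"jaw": 0.5, "tz": -0.05}, {"jaw": 0.5, "tz": -0.1}, {"jaw": 0.5, "tx": -0.035, "ty": -0.025, "tz": -0.11, "az": -0.1}, {"jaw": 0.5, "tx": -0.07, "ty": -0.05, "tz": -0.11, "az": -0.2}, {"jaw": 0.5, "tx": -0.11, "ty": -0.08, "tz": -0.11, "az": -0.3}, {"jaw": 0.5, "tx": -0.15, "ty": -0.11, "tz": -0.11, "az": -0.4}, {"jaw": 0.5, "tx": -0.19, "ty": -0.14, "tz": -0.11, "az": -0.5}, {"jaw": 0.5, "tx": -0.23, "ty": -0.17, "tz": -0.11, "az": -0.6}]'

```text
invalid input
```

```bash
cat >> h.py <<'E'
def togo(x,y,z,yaw):
    o=get_obs();T=R.from_euler('xyz',o["ee_rot"])
    print("t",o["time"],"pos",o["tool_pos"].round(4),"rpy",o["ee_rot"].round(4),"w",round(o["width"],4),"F",o["wrist_force"].round(2),"M",o["wrist_torque"].round(3))
    print("shift",T.inv().apply(np.array([x,y,z])-o["tool_pos"]).round(4),"turn",(T.inv()*R.from_euler('xyz',[np.pi,0,yaw])).as_rotvec().round(4))
E
python3 -c "
from h import *
togo(.497,.0985,.32,.407+np.pi)"
```

```text
t 0.7 pos [0.1253 0.5356 0.2135] rpy [ 3.1414 -0.      2.9118] w 0.0938 F [-0.23 -0.19 -0.04] M [-0.026  0.012  0.013]
shift [-0.4615 -0.3409 -0.1065] turn [ 2.000e-04  0.000e+00 -6.368e-01]
```

Request:
step_arm --steps '[{"jaw": 0.5, "tx": 0, "ty": 0, "tz": -0.05, "ax": 0, "ay": 0, "az": 0}, {"jaw": 0.5, "tx": 0, "ty": 0, "tz": -0.1, "ax": 0, "ay": 0, "az": 0}, {"jaw": 0.5, "tx": -0.035, "ty": -0.025, "tz": -0.11, "ax": 0, "ay": 0, "az": -0.1}, {"jaw": 0.5, "tx": -0.07, "ty": -0.05, "tz": -0.11, "ax": 0, "ay": 0, "az": -0.2}, {"jaw": 0.5, "tx": -0.11, "ty": -0.08, "tz": -0.11, "ax": 0, "ay": 0, "az": -0.3}, {"jaw": 0.5, "tx": -0.15, "ty": -0.11, "tz": -0.11, "ax": 0, "ay": 0, "az": -0.4}, {"jaw": 0.5, "tx": -0.19, "ty": -0.14, "tz": -0.11, "ax": 0, "ay": 0, "az": -0.5}, {"jaw": 0.5, "tx": -0.23, "ty": -0.17, "tz": -0.11, "ax": 0, "ay": 0, "az": -0.6}]'

```text
time: 1.5
tool_pos: [0.3113, 0.316, 0.3238]
ee_rot: [3.141, 0.001, -2.767]
wrist_force: [1.0, 0.2, -0.4]
width: 0.0469
```

```bash
python3 -c "
from h import *
togo(.497,.0985,.32,.407+np.pi)"
```

```text
t 1.5 pos [0.3113 0.316  0.3238] rpy [ 3.1412e+00  1.2000e-03 -2.7667e+00] w 0.0469 F [ 1.    0.23 -0.38] M [0.015 0.007 0.094]
shift [-0.0931 -0.2704  0.0038] turn [ 0.0004  0.0012 -0.0321]
```

Request:
step_arm --steps '[{"jaw": 0.505, "tx": -0.016, "ty": -0.045, "tz": 0, "ax": 0, "ay": 0, "az": -0.03}, {"jaw": 0.505, "tx": -0.032, "ty": -0.09, "tz": 0, "ax": 0, "ay": 0, "az": -0.032}, {"jaw": 0.505, "tx": -0.048, "ty": -0.135, "tz": 0, "ax": 0, "ay": 0, "az": -0.032}, {"jaw": 0.505, "tx": -0.064, "ty": -0.18, "tz": 0, "ax": 0, "ay": 0, "az": -0.032}, {"jaw": 0.505, "tx": -0.08, "ty": -0.225, "tz": 0.004, "ax": 0, "ay": 0.001, "az": -0.032}, {"jaw": 0.505, "tx": -0.093, "ty": -0.27, "tz": 0.02, "ax": 0, "ay": 0.001, "az": -0.032}, {"jaw": 0.505, "tx": -0.093, "ty": -0.2704, "tz": 0.05, "ax": 0, "ay": 0.001, "az": -0.032}, {"jaw": 0.505, "tx": -0.093, "ty": -0.2704, "tz": 0.069, "ax": 0, "ay": 0.001, "az": -0.032}]'

```text
time: 2.3
tool_pos: [0.4972, 0.0968, 0.2524]
ee_rot: [3.14, -0.002, -2.738]
wrist_force: [0.4, 0.7, 0.1]
width: 0.0471
```

Run:
```python
from h import *
togo(.497,.0985,.255,.407+np.pi)
p,d=snapshot("side");p2,d2=snapshot("top")
np.savez("c.npz",p=p,d=d)
cv2.imwrite("pics/c2.png",np.hstack([cv2.resize(p[130:250,210:330,::-1],(400,400),interpolation=cv2.INTER_CUBIC),cv2.resize(p2[150:270,190:310,::-1],(400,400),interpolation=cv2.INTER_CUBIC)]))
```

```text
t 2.3 pos [0.4972 0.0968 0.2524] rpy [ 3.1403e+00 -2.4000e-03 -2.7381e+00] w 0.0471 F [0.36 0.7  0.09] M [ 0.026  0.042 -0.015]
shift [-0.0005  0.0017 -0.0026] turn [ 0.0013 -0.0024 -0.0035]
```

View pics/c2.png

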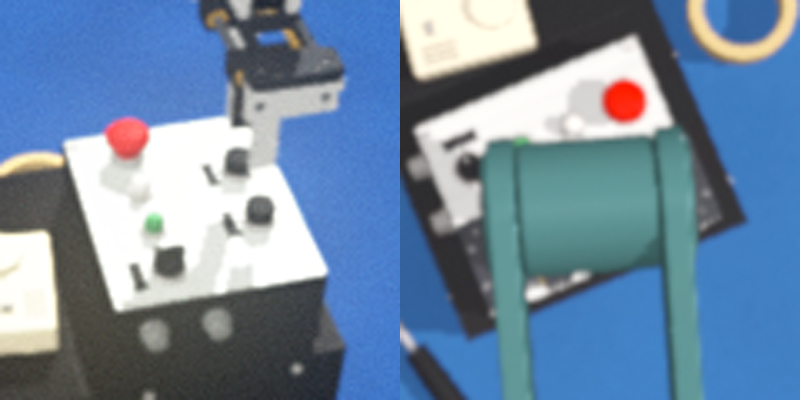

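The crop shows the left finger's tip at about (262,165), above the left cap (260,210) in the side half. The top half is blocked by the wrist. I'll check the finger position using depth and projection.

Run:
```python
from h import *
f=np.load("c.npz");p,d=f["p"],f["d"];P=cloud("side",d)
h=R.from_euler('z',.407);L=h.inv().apply(P.reshape(-1,3)-[.497,.0985,0]).reshape(P.shape)
m=(np.abs(L[...,0])<.04)&(np.abs(L[...,1])<.08)&(P[...,2]>.235)&(P[...,2]<.275)
q=L[m];print(m.sum());
for lo,hi in((-.08,0),(0,.08)):
    s=q[(q[:,1]>lo)&(q[:,1]<hi)];print(len(s),np.percentile(s,[3,25,50,75,97],axis=0).round(4) if len(s) else "")
b=(np.abs(L[...,0])<.025)&(np.abs(np.abs(L[...,1])-.03)<.022)&(P[...,2]>.2085)&(P[...,2]<.2175)&(p.max(-1)<90)
for s in(1,-1):
    t=L[b&(s*L[...,1]>0)];print("cap",len(t),t.mean(0).round(4),t.min(0).round(4),t.max(0).round(4))
```

```text
101
48 [[-0.0043 -0.0333  0.2447]
 [ 0.0026 -0.0279  0.2515]
 [ 0.007  -0.0268  0.2577]
 [ 0.01   -0.0255  0.266 ]
 [ 0.0121 -0.0242  0.2742]]
53 [[-0.006   0.0238  0.2532]
 [-0.001   0.0314  0.2591]
 [ 0.0046  0.0331  0.2656]
 [ 0.011   0.034   0.2694]
 [ 0.0121  0.035   0.2747]]
cap 8 [0.0037 0.0409 0.2108] [-0.0037  0.0387  0.209 ] [0.0097 0.0433 0.2127]
cap 5 [ 0.0055 -0.0187  0.2109] [ 0.0014 -0.0211  0.2085] [ 0.0085 -0.0156  0.2127]
```

Finger and caps agree to about 1 mm in the same camera. I'll descend to just above the caps.

Request:
step_arm --steps '[{"jaw": 0.505, "tx": -0.0005, "ty": 0.0015, "tz": 0.01, "ax": 0.001, "ay": -0.0024, "az": -0.0035}, {"jaw": 0.505, "tx": -0.0005, "ty": 0.0015, "tz": 0.02, "ax": 0.001, "ay": -0.0024, "az": -0.0035}, {"jaw": 0.505, "tx": -0.0005, "ty": 0.0015, "tz": 0.027, "ax": 0.001, "ay": -0.0024, "az": -0.0035}, {"jaw": 0.505, "tx": -0.0005, "ty": 0.0015, "tz": 0.027, "ax": 0.001, "ay": -0.0024, "az": -0.0035}, {"jaw": 0.505, "tx": -0.0005, "ty": 0.0015, "tz": 0.027, "ax": 0.001, "ay": -0.0024, "az": -0.0035}]'

```text
time: 2.9
tool_pos: [0.4953, 0.0996, 0.2245]
ee_rot: [3.14, -0.004, -2.732]
wrist_force: [-0.6, -0.7, -0.0]
width: 0.0471
```

```bash
python3 -c "
from h import *
togo(.497,.0985,.2145,.407+np.pi)"
```

```text
t 2.9 pos [0.4953 0.0996 0.2245] rpy [ 3.1401 -0.0035 -2.732 ] w 0.0471 F [-0.58 -0.71 -0.01] M [ 0.042  0.014 -0.055]
shift [-0.0012 -0.0017  0.01  ] turn [ 0.0015 -0.0035  0.0026]
```

Request:
step_arm --steps '[{"jaw": 0.505, "tx": -0.001, "ty": -0.001, "tz": 0.002, "ax": 0.0015, "ay": -0.0035, "az": 0.0}, {"jaw": 0.505, "tx": -0.001, "ty": -0.001, "tz": 0.004, "ax": 0.0015, "ay": -0.0035, "az": 0.0}, {"jaw": 0.505, "tx": -0.001, "ty": -0.001, "tz": 0.006, "ax": 0.0015, "ay": -0.0035, "az": 0.0}, {"jaw": 0.505, "tx": -0.001, "ty": -0.001, "tz": 0.006, "ax": 0.0015, "ay": -0.0035, "az": 0.0}]'

```text
time: 3.3
tool_pos: [0.497, 0.0991, 0.2196]
ee_rot: [-3.141, 0.002, -2.732]
wrist_force: [-0.3, 0.2, 4.2]
width: 0.0476
```

```bash
python3 -c "
from h import *
togo(.497,.0985,.2145,.407+np.pi)"
```

```text
t 3.3 pos [0.497  0.0991 0.2196] rpy [-3.141e+00  1.900e-03 -2.732e+00] w 0.0476 F [-0.25  0.21  4.19] M [0.019 0.074 0.021]
shift [ 0.0003 -0.0005  0.0051] turn [-0.0006  0.0019  0.0026]
```

A force of 4.2 N at about 1.4 mm depth fits both springs being engaged. I'll press on.

Request:
step_arm --steps '[{"jaw": 0.505, "tx": 0, "ty": -0.0005, "tz": 0.002, "ax": 0, "ay": 0.001, "az": 0}, {"jaw": 0.505, "tx": 0, "ty": -0.0005, "tz": 0.004, "ax": 0, "ay": 0.001, "az": 0}, {"jaw": 0.505, "tx": 0, "ty": -0.0005, "tz": 0.005, "ax": 0, "ay": 0.001, "az": 0}, {"jaw": 0.505, "tx": 0, "ty": -0.0005, "tz": 0.0055, "ax": 0, "ay": 0.001, "az": 0}, {"jaw": 0.505, "tx": 0, "ty": -0.0005, "tz": 0.0055, "ax": 0, "ay": 0.001, "az": 0}]'

```text
time: 3.8
tool_pos: [0.4971, 0.0991, 0.216]
ee_rot: [-3.141, 0.003, -2.732]
wrist_force: [-2.9, 1.9, 8.3]
width: 0.0474
```

```bash
python3 -c "
from h import *
togo(.497,.0985,.2145,.407+np.pi)"
```

```text
t 3.8 pos [0.4971 0.0991 0.216 ] rpy [-3.1414e+00  2.5000e-03 -2.7316e+00] w 0.0474 F [-2.87  1.88  8.3 ] M [0.251 0.631 0.012]
shift [ 0.0003 -0.0005  0.0015] turn [-0.0001  0.0025  0.003 ]
```

Request:
step_arm --steps '[{"jaw": 0.505, "tx": 0, "ty": 0, "tz": 0.001, "ax": 0, "ay": 0, "az": 0}, {"jaw": 0.505, "tx": 0, "ty": 0, "tz": 0.002, "ax": 0, "ay": 0, "az": 0}, {"jaw": 0.505, "tx": 0, "ty": 0, "tz": 0.003, "ax": 0, "ay": 0, "az": 0}, {"jaw": 0.505, "tx": 0, "ty": 0, "tz": 0.003, "ax": 0, "ay": 0, "az": 0}]'

```text
time: 4.2
tool_pos: [0.4971, 0.0991, 0.2153]
ee_rot: [-3.141, 0.004, -2.732]
wrist_force: [-3.4, -0.8, 9.9]
width: 0.0474
```

```bash
python3 -c "
from h import *
togo(.497,.0985,.2145,.407+np.pi)"
```

```text
t 4.2 pos [0.4971 0.0991 0.2153] rpy [-3.1408  0.0044 -2.7316] w 0.0474 F [-3.39 -0.76  9.9 ] M [0.014 0.696 0.011]
shift [ 0.0003 -0.0005  0.0008] turn [-0.0008  0.0044  0.003 ]
```

Request:
step_arm --steps '[{"jaw": 0.505, "tx": 0, "ty": 0, "tz": 0.003, "ax": 0, "ay": 0.004, "az": 0}, {"jaw": 0.505, "tx": 0, "ty": 0, "tz": 0.004, "ax": 0, "ay": 0.004, "az": 0}, {"jaw": 0.505, "tx": 0, "ty": 0, "tz": 0.004, "ax": 0, "ay": 0.004, "az": 0}, {"jaw": 0.505, "tx": 0, "ty": 0, "tz": 0.004, "ax": 0, "ay": 0.004, "az": 0}]'

```text
time: 4.6
tool_pos: [0.4971, 0.0991, 0.2151]
ee_rot: [-3.14, 0.003, -2.732]
wrist_force: [-4.9, -0.3, 14.4]
width: 0.0476
```

```bash
python3 -c "
from h import *
togo(.497,.0985,.2145,.407+np.pi)"
```

```text
t 4.6 pos [0.4971 0.0991 0.2151] rpy [-3.1397  0.0035 -2.7316] w 0.0476 F [-4.85 -0.28 14.44] M [ 0.035  1.034 -0.018]
shift [ 0.0004 -0.0005  0.0006] turn [-0.0019  0.0035  0.003 ]
```

The force rose past the 10 N spring total while z stayed put, so both buttons are on their hard stops. I'll hold.

Request:
step_arm --steps '[{"jaw": 0.505, "tx": 0, "ty": 0, "tz": 0.0045, "ax": 0, "ay": 0, "az": 0}, {"jaw": 0.505, "tx": 0, "ty": 0, "tz": 0.0045, "ax": 0, "ay": 0, "az": 0}, {"jaw": 0.505, "tx": 0, "ty": 0, "tz": 0.0045, "ax": 0, "ay": 0, "az": 0}, {"jaw": 0.505, "tx": 0, "ty": 0, "tz": 0.0045, "ax": 0, "ay": 0, "az": 0}, {"jaw": 0.505, "tx": 0, "ty": 0, "tz": 0.0045, "ax": 0, "ay": 0, "az": 0}, {"jaw": 0.505, "tx": 0, "ty": 0, "tz": 0.0045, "ax": 0, "ay": 0, "az": 0}, {"jaw": 0.505, "tx": 0, "ty": 0, "tz": 0.0045, "ax": 0, "ay": 0, "az": 0}, {"jaw": 0.505, "tx": 0, "ty": 0, "tz": 0.0045, "ax": 0, "ay": 0, "az": 0}]'

```text
time: 5.4
tool_pos: [0.4971, 0.0991, 0.2151]
ee_rot: [-3.139, 0.007, -2.732]
wrist_force: [-6.0, -1.4, 15.4]
width: 0.0477
```

Request:
step_arm --steps '[{"jaw": 0.505, "tx": 0, "ty": 0, "tz": 0.0045, "ax": -0.002, "ay": 0.006, "az": 0}, {"jaw": 0.505, "tx": 0, "ty": 0, "tz": 0.0045, "ax": -0.002, "ay": 0.006, "az": 0}, {"jaw": 0.505, "tx": 0, "ty": 0, "tz": 0.0045, "ax": -0.002, "ay": 0.006, "az": 0}, {"jaw": 0.505, "tx": 0, "ty": 0, "tz": 0.0045, "ax": -0.002, "ay": 0.006, "az": 0}, {"jaw": 0.505, "tx": 0, "ty": 0, "tz": 0.0045, "ax": -0.002, "ay": 0.006, "az": 0}, {"jaw": 0.505, "tx": 0, "ty": 0, "tz": 0.0045, "ax": -0.002, "ay": 0.006, "az": 0}, {"jaw": 0.505, "tx": 0, "ty": 0, "tz": 0.0045, "ax": -0.002, "ay": 0.006, "az": 0}, {"jaw": 0.505, "tx": 0, "ty": 0, "tz": 0.0045, "ax": -0.002, "ay": 0.006, "az": 0}]'

```text
time: 6.2
tool_pos: [0.4971, 0.0992, 0.2151]
ee_rot: [-3.139, 0.004, -2.732]
wrist_force: [-6.2, -0.1, 16.5]
width: 0.0471
```

Request:
step_arm --steps '[{"jaw": 0.505, "tx": 0, "ty": 0, "tz": 0.0045, "ax": -0.002, "ay": 0.006, "az": 0}, {"jaw": 0.505, "tx": 0, "ty": 0, "tz": 0.0045, "ax": -0.002, "ay": 0.006, "az": 0}, {"jaw": 0.505, "tx": 0, "ty": 0, "tz": 0.0045, "ax": -0.002, "ay": 0.006, "az": 0}, {"jaw": 0.505, "tx": 0, "ty": 0, "tz": 0.0045, "ax": -0.002, "ay": 0.006, "az": 0}, {"jaw": 0.505, "tx": 0, "ty": 0, "tz": 0.0045, "ax": -0.002, "ay": 0.006, "az": 0}, {"jaw": 0.505, "tx": 0, "ty": 0, "tz": 0.0045, "ax": -0.002, "ay": 0.006, "az": 0}, {"jaw": 0.505, "tx": 0, "ty": 0, "tz": 0.0045, "ax": -0.002, "ay": 0.006, "az": 0}, {"jaw": 0.505, "tx": 0, "ty": 0, "tz": 0.0045, "ax": -0.002, "ay": 0.006, "az": 0}]'

```text
time: 7.0
tool_pos: [0.4972, 0.0991, 0.2151]
ee_rot: [-3.14, 0.002, -2.732]
wrist_force: [-5.3, -0.9, 15.7]
width: 0.0474
```

Request:
step_arm --steps '[{"jaw": 0.505, "tx": 0, "ty": 0, "tz": 0.0045, "ax": -0.002, "ay": 0.006, "az": 0}, {"jaw": 0.505, "tx": 0, "ty": 0, "tz": 0.0045, "ax": -0.002, "ay": 0.006, "az": 0}, {"jaw": 0.505, "tx": 0, "ty": 0, "tz": 0.0045, "ax": -0.002, "ay": 0.006, "az": 0}, {"jaw": 0.505, "tx": 0, "ty": 0, "tz": 0.0045, "ax": -0.002, "ay": 0.006, "az": 0}, {"jaw": 0.505, "tx": 0, "ty": 0, "tz": 0.0045, "ax": -0.002, "ay": 0.006, "az": 0}, {"jaw": 0.505, "tx": 0, "ty": 0, "tz": 0.0045, "ax": -0.002, "ay": 0.006, "az": 0}, {"jaw": 0.505, "tx": 0, "ty": 0, "tz": 0.0045, "ax": -0.002, "ay": 0.006, "az": 0}]'

```text
time: 7.7
tool_pos: [0.4972, 0.0991, 0.2151]
ee_rot: [-3.141, -0.0, -2.732]
wrist_force: [-5.5, -0.3, 15.7]
width: 0.0472
```

```bash
python3 -c "
from h import *
togo(.497,.0985,.2145,.407+np.pi)
p,d=snapshot('side');cv2.imwrite('pics/press.png',cv2.resize(p[130:250,210:330,::-1],(600,600),interpolation=cv2.INTER_CUBIC))"
```

```text
t 7.7 pos [0.4972 0.0991 0.2151] rpy [-3.1408e+00 -3.0000e-04 -2.7315e+00] w 0.0472 F [-5.51 -0.31 15.74] M [-0.058  1.181  0.016]
shift [ 0.0004 -0.0005  0.0006] turn [-0.0008 -0.0003  0.0031]
```

View pics/press.png

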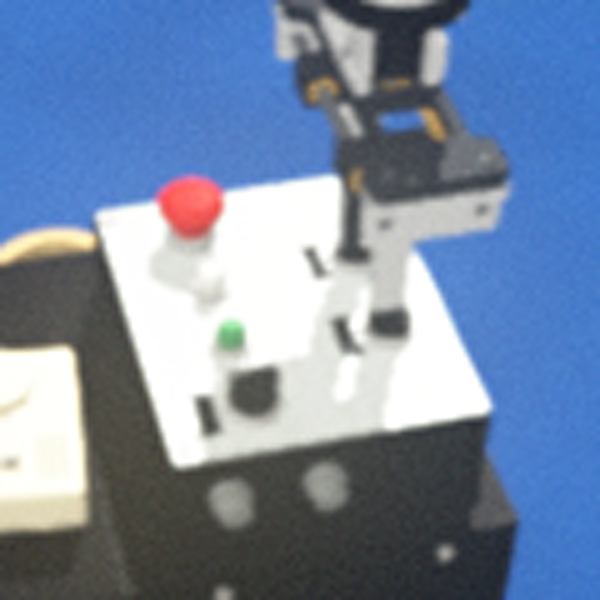

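Each finger sits on its cap: the left at (390,320), the right at (355,255). They have been held over 3 s at about 15.7 N. I'll release straight up.

Request:
step_arm --steps '[{"jaw": 0.505, "tx": 0, "ty": 0, "tz": 0.0, "ax": 0, "ay": 0, "az": 0}, {"jaw": 0.505, "tx": 0, "ty": 0, "tz": -0.004, "ax": 0, "ay": 0, "az": 0}, {"jaw": 0.505, "tx": 0, "ty": 0, "tz": -0.01, "ax": 0, "ay": 0, "az": 0}, {"jaw": 0.505, "tx": 0, "ty": 0, "tz": -0.03, "ax": 0, "ay": 0, "az": 0}, {"jaw": 0.505, "tx": 0, "ty": 0, "tz": -0.06, "ax": 0, "ay": 0, "az": 0}, {"jaw": 0.505, "tx": 0, "ty": 0, "tz": -0.1, "ax": 0, "ay": 0, "az": 0}, {"jaw": 0.505, "tx": 0, "ty": 0, "tz": -0.12, "ax": 0, "ay": 0, "az": 0}, {"jaw": 0.505, "tx": 0, "ty": 0, "tz": -0.12, "ax": 0, "ay": 0, "az": 0}]'

```text
time: 8.55
tool_pos: [0.4984, 0.0993, 0.3382]
ee_rot: [-3.139, 0.005, -2.732]
wrist_force: [-0.3, 0.1, 0.8]
width: 0.0479
```

Run:
```python
from h import *
togo(.497,.0985,.335,.407+np.pi)
p,d=snapshot("side");f=np.load("side0.npz")
a=f["p"].astype(int);mv=(abs(a-p).max(-1)>60);print("changed px x<260 (loose things, controls):",mv[100:330,120:262].sum())
P=cloud("side",d);P0=cloud("side",f["d"])
for n,Q,pp in(("before",P0,a),("after",P,p)):
    m=(pp.max(-1)<90)
    for c in((.485,.126),(.508,.0705)):
        k=m&(np.hypot(Q[...,0]-c[0],Q[...,1]-c[1])<.018)&(Q[...,2]>.19)&(Q[...,2]<.23);print(n,c,k.sum(),np.percentile(Q[k][:,2],[50,80]).round(4) if k.any() else "")
cv2.imwrite("pics/end.png",cv2.resize(p[110:330,150:390,::-1],(720,600),interpolation=cv2.INTER_CUBIC))
```

```text
t 8.55 pos [0.4984 0.0993 0.3382] rpy [-3.1388  0.0055 -2.7316] w 0.0479 F [-0.27  0.14  0.76] M [0.045 0.028 0.009]
shift [ 0.0016 -0.0002  0.0032] turn [-0.0028  0.0055  0.003 ]
changed px x<260 (loose things, controls): 7
before (0.485, 0.126) 1 [0.208 0.208]
before (0.508, 0.0705) 1 [0.2102 0.2102]
after (0.485, 0.126) 0 
after (0.508, 0.0705) 1 [0.209 0.209]
```

View pics/end.png

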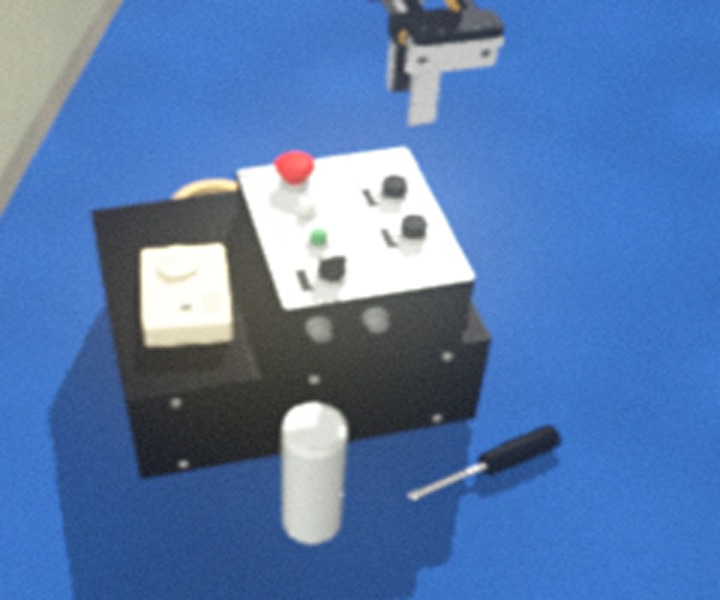

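Both caps, at (394,186) and (413,228), stand out again. The gripper is clear and nothing else has moved.

```bash
python3 -c "
from bench import *
print(close_job())"
```

```text
the job is handed in; nothing more can be done
None
```

I pressed both reset buttons together, one fingertip on each, and held them down for about 3.5 s. I then released them straight up, moved the gripper about 12 cm clear and handed the job in at about 8.6 s of the 35 s allowed. The hand-in gives no verdict.

- **Pressed fully in:** the tool stopped at the height that matches 6 mm of travel. The vertical force reached 14–16 N, above the roughly 10 N the two springs give at full travel. A picture taken while pressing showed each finger on its own cap.
- **After release:** the wrist force is back near zero and both caps appear out in the last picture. The stop, selector and loose things look unmoved, with only 7 changed pixels across the area holding the stop, the selector, the thermostat, the tape and most of the can. The screwdriver was checked by eye only.
- **Check that failed:** I tried to measure the cap heights from the depth picture, but almost no pixels matched, so the buttons springing back is judged from the picture alone.

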